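# Carry a tray with a loose rolling jar to the pantry riser

### The arm

A 6-joint arm with a two-finger parallel gripper is mounted at the origin on the work surface. World frame = base frame: x ahead of the robot, y to its left, z up, the work surface at z = 0. Lengths are in m, angles in rad, forces in N, time in s.
With the tool pointing down it reaches from about 0.225 to 0.875 m from the base axis. Payload 3.4 kg.
Tool frame: the origin (TCP) lies at the very end of the fingers, on their centre line; the grasp point (between the pads) lies 19 mm behind it (manip.tcp_to_grasp is the distance from the TCP to the grasp point, in m); z points along the fingers, y is the line along which they close (so a half turn about z gives the same grasp; the last joint's range is limited). The gripper opens to 85 mm and grips with 20 to 120 N. Pads are 22 mm wide; open, the fingers measure 114 mm over their backs; the gripper's body (76 mm by 85 mm) begins 54 mm behind the grasp point. The pads swing forward as they close: fully open they stand 13 mm farther back than shut.
Start: joints at [-1.258, 0.276, 1.505, -0, 1.361, -0.121], TCP at [0.242, -0.522, 0.231] pointing down, gripper open.
Joint ranges: [-2.89, 2.89], [-0.75, 2.08], [0.22, 2.7], [-1.18, 4.32], [0.11, 2.71], [-2.7, 2.7]. Speed limits (rad/s): [2.57, 2.57, 3.14, 3.14, 3.14, 3.14].

### API

Orientations are given as a unit quaternion [w, x, y, z].
In Python, from rig import status, get_image, job, manip gives the robot as it stands.
- The arm moves only by the tool apply_moves, never from a script. Its arguments are lists of equal length, an entry for each row: "xyz": the shift along the tool's x, y, z each as a share of 0.3 m, from -1 to 1, a list of three; "rot": the turn, a rotation vector about the tool's x, y, z each as a share of 60 degrees, from -1 to 1, a list of three; "hand": the opening, from -1 (shut) to 1 (fully open). A call has 1 to 8 rows; each row shifts and turns the commanded pose from where the row before left it, along the tool's axes as they then stand; what a row does not reach is not made up. A row lasts 1/8 s, in which the tool goes at most 62.5 mm and 10.7 degrees, less where a joint would pass 70% of its speed; a pose out of reach is approached as far as the arm can. A call with a number of a shift or a turn outside -1 to 1 is refused whole. A call with a gripper value outside its range is refused whole. The fingers move at their own pace and stop on an object; "force" is the grip in N (left out, the last holds). Time passes only in rows, so rows that do not move let the fingers close. It gives the time, the measured TCP pose, the force, the opening and the grip force at its end, in the units of the state.
- status.get_state(): the state, without advancing time (a new reading comes with each control period).
- get_image(name): name is "side" or "top" or "wrist"; returns a dict with "pixels" (400x640x3 uint8, red, green, blue), "fovy" (degrees; the focal length in pixels is half the picture's height over the tangent of half this angle, whatever the lens; pixels are square), "cx", "cy" (the principal point, pixels), "origin" and "orientation" of the camera in the world; the wrist camera has in their place "tool_from_camera" (4x4, takes a point from camera to tool coordinates, whose origin is the TCP and whose axes are the flange's). Camera axes: x right, y down, z forward; pixel columns grow to the right and rows downward; lengths in m; the calibration is good to about 2 mm. A picture is of the moment at which its call begins: read the wrist's pose just before it. There is no depth.
- job.sign_off(): hands the job in; it is judged then, once.
The state is a dict: "clock": time; "qpos": joint angles; "qd": joint speeds; "effort": joint torques, N m; "position": TCP position; "ee_rot": TCP orientation; "contact_force": force on the tool from outside, world axes, zero at the start; "moment": the same for the moment, N m; "width": finger opening in m; "gripper_force": force on a finger pad.
Only numpy, scipy, OpenCV 4.12 (cv2) and the standard library are available. Lean on these libraries where they do the work, as an engineer would, in place of code of your own. Each camera call takes 0.05 s, during which the arm holds its last target. There are 200 camera calls.

### The job

A glass jar lies loose on its side on the wooden tray and rolls at a slight tilt or push. Lift the tray by its bridge handle and carry it over the white riser, never letting the jar reach an end board or leave the tray; roll the jar to the middle of the tray and keep it between the two scored lines for about three seconds while you hold the tray in the air over the riser. Then set the tray down square on the middle of the riser, jar still between the lines and at rest, and let go; leave the other groceries alone.

Things in the scene. Friction and masses are not known exactly. Their poses are not given: they have to be found in the camera images.
- tray: open wooden tray, 160 mm along its x by 336 mm along its y, 0.50 kg nominal, standing on the counter at the start; origin at the centre of its underside, z up. An end board across each y end, inner faces at y = +-160 mm, tops 63 mm above the underside. Side walls at x = +-77 mm, 6 mm thick, tops 20 mm above the underside. Both ends are alike
- handle (a point): centre of the tray's wooden handle bar, 143 mm above the underside's centre, axes as the tray's. The bar bridges the tray along its x on two posts (148 mm free between them), 22 mm wide along the tray's y, 24 mm high; grasp it from above, fingers closing along the tray's y. In the grip the lifted tray sags about 0.01 rad towards an off-centre jar
- tray_floor (a point): middle of the tray's inner floor, 8 mm above the underside, axes as the tray's; the jar lies on this floor. Two thin dark scored lines cross it along x at y = +-40 mm; the jar is between them when its axis is. The floor is flat between the lines and slopes gently down (0.006 rad) from each line to the end board
- jar: amber glass jar, steel lid, lying on the tray: solid cylinder 100 mm diameter, 130 mm long, 0.50 kg nominal. Origin at its centre, x along its axis (the tray's x); y, z turn as it rolls. Rolls along tray y under the bridge: starts at tilts over about 0.01 rad, beyond that 0.65 m/s2 per 0.1 rad; tray acceleration a acts as tilt a/9.8. Meets an end board at y = +-110 mm. Starts 52-72 mm off middle
- riser: white low riser shelf on four short legs, fixed, top 210 mm along its x by 380 mm along its y, top face 60 mm above the counter; origin at the centre of its foot on the counter, z up. The tray goes on top with its x and y along the riser's, either end first, origins one above the other
- can: bystander: upright food can, 72 mm in diameter, 105 mm high, origin under its centre
- spice_jar: bystander: upright small jar, 48 mm in diameter, 100 mm high, origin under its centre
- carton: bystander: cardboard carton 70 x 150 x 110 mm, origin under its centre
Not all that is in view belongs to the job. Leave any purple look-alike of the jar alone.

How it is judged:
On the way, in this order (a step that is already met when the one before it is completed fails the run):
1. the tray is lifted clear of the counter with the jar on it (height (world z) of tray above 0.02 m and contact force between tray and the fingers above 1 N), for 0.2 s.
2. the tray is held in the air over the riser with the jar's axis between the scored lines, kept up for 2.5 s (horizontal distance between tray and riser below 0.06 m and z of tray in the frame of riser above 0.07 m and contact force between tray and riser below 0.1 N and y of jar in the frame of tray between -0.04 and 0.04 m), for 2.5 s.
At the end, for the whole second after the job is handed in: the tray stands flat on the riser, its centre within 30 mm of the riser's centre and its length within 0.15 rad of the riser's; the jar lies on the tray's floor with its axis between the scored lines (within 40 mm of the tray's middle), slower than 0.03 m/s (horizontal distance between tray and riser below 0.03 m and angle between the y axis of tray and the y axis of riser, either way round below 0.15 rad and z of tray in the frame of riser between 0.057 and 0.063 m and angle between tray's own z axis and vertical below 0.05 rad and linear speed of tray below 0.02 m/s and y of jar in the frame of tray between -0.04 and 0.04 m and z of jar in the frame of tray below 0.065 m and linear speed of jar below 0.03 m/s); the robot touches nothing.
It fails at once if the jar reaches an end board or leaves the tray (y of jar in the frame of tray above 0.109 m or y of jar in the frame of tray below -0.109 m or z of jar in the frame of tray above 0.08 m or z of jar in the frame of tray below 0 m).
It fails at once if the tray is tipped by more than 0.35 rad (angle between tray's own z axis and vertical above 0.35 rad).
It fails at once if the jar is gripped or pushed by the fingers (contact force between the fingers and jar above 0.5 N).
It fails at once if other groceries are disturbed (distance of any of can, spice_jar, carton from where it was at the start of the episode above 0.03 m).
It also fails if it takes over 56 s, if anything falls off the work surface, if the arm or the gripper's body presses on something with over 40 N, if the wrist force passes 120 N, or if a joint passes its speed limit or range.

## Working session

There is one attempt and no reset: what is moved stays moved. The work goes in short steps, Python scripts to look and compute and a tool call to move; the robot and the scene stay as the last step left them, time stands still between calls to the robot, and variables do not carry over. Pictures are saved under pics/ and viewed, at most 10 in all, crops included, and the job is handed in when it is done.

Besides the shell and the picture viewer there is one more tool, called after "Call:" as a command line: name --argument value ..., lists and objects as JSON in quotes. apply_moves: Moves the arm, as the interface text tells. Its arguments: {"type":"object","properties":{"xyz":{"type":"array","items":{"type":"array","items":{"type":"number","minimum":-1,"maximum":1}}},"rot":{"type":"array","items":{"type":"array","items":{"type":"number","minimum":-1,"maximum":1}}},"hand":{"type":"array","items":{"type":"number"}},"force":{"type":"number"}},"required":["xyz","rot","hand"]}

```bash
ls; mkdir -p pics; python3 - <<'E'
from rig import status,get_image
import cv2,numpy as np,pickle
s=status.get_state();print(s)
for n in("side","top"):
    d=get_image(n);cv2.imwrite(f"pics/{n}0.png",d["pixels"][:,:,::-1]);print({k:v for k,v in d.items() if k!="pixels"})
E
```

```text
pics
{'clock': 0.0, 'qpos': array([-1.25799729e+00,  2.76655303e-01,  1.50616534e+00,  5.27182152e-06,
        1.36069863e+00, -1.21006182e-01]), 'qd': array([ 0.00071673,  0.00147864, -0.00063349, -0.002196  , -0.00105466,
       -0.00045097]), 'effort': array([-8.16852098e-04, -4.16782701e+01, -2.45807004e+01, -2.16732960e-04,
        1.10198470e-02,  1.10081442e-05]), 'position': array([ 0.24151438, -0.52122598,  0.2303925 ]), 'ee_rot': array([-9.59126975e-04,  9.76568375e-01,  2.15205205e-01, -8.96705190e-05]), 'contact_force': array([-0.25491966, -0.1658728 ,  0.05232272]), 'moment': array([-0.00552982,  0.07615703,  0.04630725]), 'gripper_force': 0.0, 'width': 0.08533804957524403}
{'fovy': 45.97428498606525, 'cx': 319.02754017878783, 'cy': 202.0724568811492, 'origin': array([ 0.15409644, -1.27107655,  0.84869293]), 'orientation': array([-0.47963153,  0.86582691, -0.12574813,  0.06696841])}
{'fovy': 47.62103416924656, 'cx': 318.79820577249933, 'cy': 202.94012825722626, 'origin': array([ 0.42927483, -0.14162842,  1.2854088 ]), 'orientation': array([ 0.02843575, -0.69755414,  0.71582655, -0.01421207])}
```

View pics/top0.png

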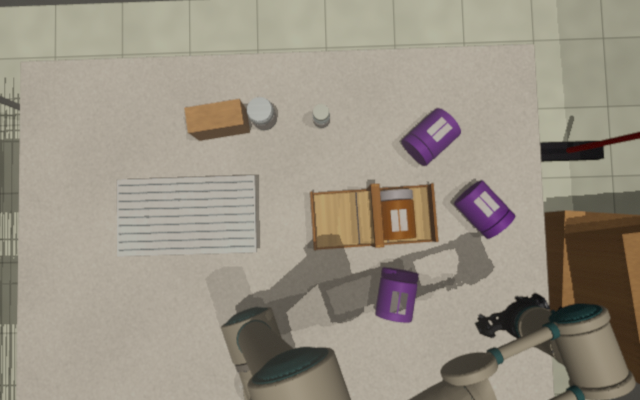

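View pics/side0.png

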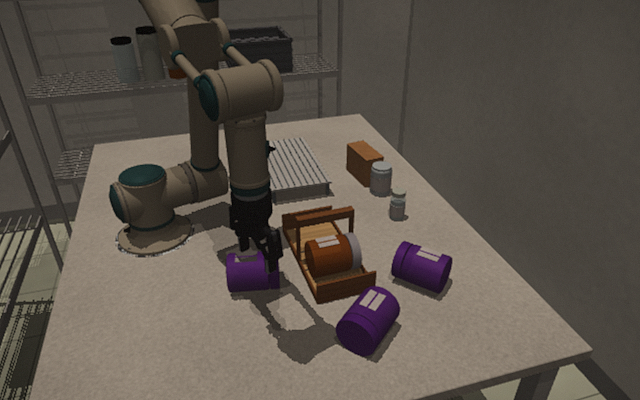

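The top view shows the tray centred near (375,216), its bar at column 377, and the jar right of the bar at about (398,215). The riser is at about (188,215). In this view image right is -y. I'll enlarge it to pick accurate corners.

```bash
python3 - <<'E'
import cv2
t=cv2.imread("pics/top0.png");s=cv2.imread("pics/side0.png")
cv2.imwrite("pics/ct.png",cv2.resize(t[170:262,300:450],None,fx=5.3,fy=5.3,interpolation=cv2.INTER_CUBIC))
a=cv2.resize(t[165:265,110:265],None,fx=4,fy=4,interpolation=cv2.INTER_CUBIC)
cv2.imwrite("pics/cr.png",a)
cv2.imwrite("pics/cs.png",cv2.resize(s[195:305,270:385],None,fx=5,fy=5,interpolation=cv2.INTER_CUBIC))
E
```

```text
(no output)
```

View pics/ct.png

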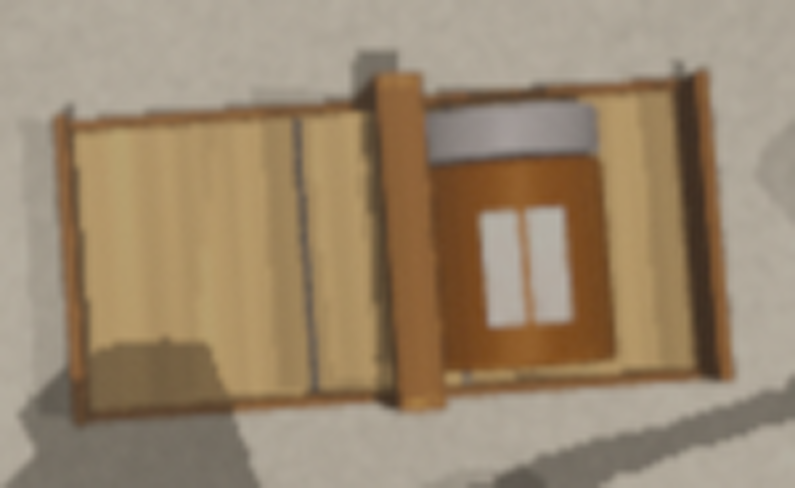

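View pics/cs.png

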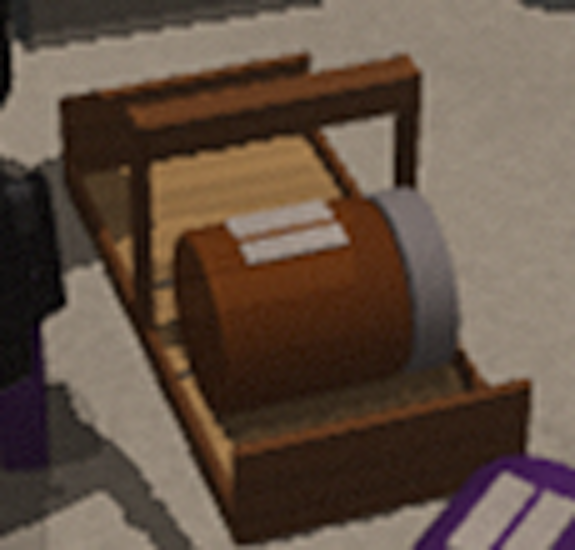

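View pics/cr.png

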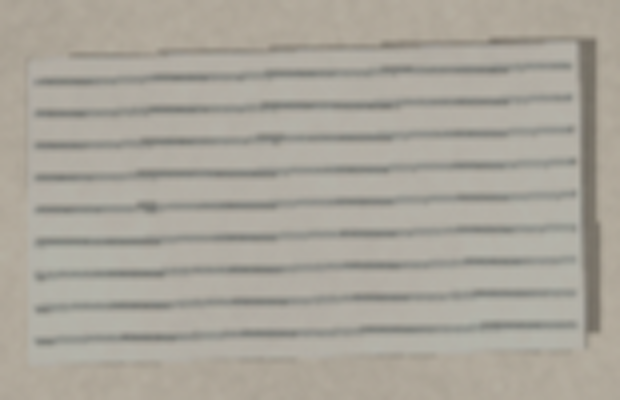

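The tray crop shows the bar's top corners at about (376,74), (421,74), (400,408) and (444,406), and the jar's right edge at about u=605. In the side crop the bar's top runs from (134,116) to (411,65). The riser's corners are clear. I'll compute poses from these.

```bash
cat > h.py <<'E'
import numpy as np
from scipy.spatial.transform import Rotation as R
from scipy.optimize import least_squares
def rot(q): return R.from_quat(np.r_[q[1:],q[0]]).as_matrix()
class Cam:
    def __init__(s,fovy,cx,cy,o,q):
        s.f=200/np.tan(np.radians(fovy)/2);s.c=np.array([cx,cy]);s.o=np.array(o);s.R=rot(np.array(q))
    def proj(s,P):
        p=(np.atleast_2d(P)-s.o)@s.R; return s.f*p[:,:2]/p[:,2:]+s.c
    def ray(s,uv): return s.R@np.r_[(np.array(uv)-s.c)/s.f,1]
    def atz(s,uv,z):
        d=s.ray(uv);return s.o+d*(z-s.o[2])/d[2]
side=Cam(45.97428498606525,319.02754017878783,202.0724568811492,[0.15409644,-1.27107655,0.84869293],[-0.47963153,0.86582691,-0.12574813,0.06696841])
top=Cam(47.62103416924656,318.79820577249933,202.94012825722626,[0.42927483,-0.14162842,1.2854088],[0.02843575,-0.69755414,0.71582655,-0.01421207])
def tri(c1,u1,c2,u2):
    f=lambda P:np.r_[(c1.proj(P)-u1)[0],(c2.proj(P)-u2)[0]]
    r=least_squares(f,[.45,-.2,.1]);return r.x,r.fun
def crop(u,k,o): return (np.array(u)+.5)/k-.5+np.array(o)
E
python3 - <<'E'
from h import *
np.set_printoptions(precision=4,suppress=True)
ct=lambda u:crop(u,5.3,(300,170)); cs=lambda u:crop(u,5,(270,195)); cr=lambda u:crop(u,4,(110,165))
for a,b in [((398,74),(411,65)),((422,407),(134,117))]: print("bar end",*tri(top,ct(a),side,cs(b)))
bar=[top.atz(ct(u),.155) for u in((376,74),(421,74),(400,408),(444,406))]; print(np.array(bar),np.mean(bar,0))
brd=[top.atz(ct(u),.063) for u in((57,116),(76,422),(707,70),(731,378))]; print(np.array(brd),np.mean(brd,0))
n=(brd[0]+brd[1]-brd[2]-brd[3])/2;print("tray y dir",n,np.hypot(*n[:2]),"yaw",np.arctan2(-n[0],n[1]))
d=(bar[0]+bar[1]-bar[2]-bar[3])/2;print("bar yaw",np.arctan2(d[1],d[0]))
r=[top.atz(cr(u),.06) for u in((30,60),(580,40),(585,348),(30,362))];print(np.array(r),np.mean(r,0))
n=(r[0]+r[3]-r[1]-r[2])/2;print("riser y",np.hypot(*n[:2]),"yaw",np.arctan2(-n[0],n[1]))
# jar: right silhouette u~605 mid v~230
c=np.mean(brd,0)
for y in(.05,.055,.06,.065,.07,.075):
    yaw=np.arctan2(-(brd[0]+brd[1]-brd[2]-brd[3])[0],(brd[0]+brd[1]-brd[2]-brd[3])[1])
    P=[c[:2]+[0,0]+y*np.array([np.sin(yaw),-np.cos(yaw)])+.05*np.cos(t)*np.array([np.sin(yaw),-np.cos(yaw)]) for t in np.linspace(-1.5,1.5,61)]
    P=np.array([[*p,.058+.05*np.sin(t)] for p,t in zip(P,np.linspace(-1.5,1.5,61))])
    q=top.proj(P);print(y,(q[:,0].max()-300+.5)*5.3)
E
```

```text
bar end [ 0.5418 -0.2604  0.1546] [-0.0917  0.3494  0.3909 -0.043 ]
bar end [ 0.3851 -0.2665  0.1549] [-0.0828  0.3889  0.4225 -0.0088]
[[ 0.5429 -0.2503  0.155 ]
 [ 0.5424 -0.2714  0.155 ]
 [ 0.3858 -0.2564  0.155 ]
 [ 0.3863 -0.277   0.155 ]] [ 0.4644 -0.2638  0.155 ]
[[ 0.5351 -0.0959  0.063 ]
 [ 0.3793 -0.1017  0.063 ]
 [ 0.5496 -0.4271  0.063 ]
 [ 0.3933 -0.4329  0.063 ]] [ 0.4643 -0.2644  0.063 ]
tray y dir [-0.0143  0.3312  0.    ] 0.3314768239217691 yaw 0.04312179617211422
bar yaw 0.037382735966357036
[[0.5823 0.4336 0.06  ]
 [0.5856 0.0552 0.06  ]
 [0.3765 0.0553 0.06  ]
 [0.3762 0.4333 0.06  ]] [0.4801 0.2443 0.06  ]
riser y 0.3782544495343217 yaw 0.004719658986358678
0.05 589.3782835166717
0.055 599.287986194373
0.06 609.1990529734732
0.065 619.1114841356501
0.07 629.0252799626602
0.075 638.9404407363367
```

Call:
apply_moves --xyz '[[0.1293,-0.0581,0],[0.1293,-0.0581,0],[0.1293,-0.0581,0],[0.1293,-0.0581,0],[0.1293,-0.0581,0],[0.1293,-0.0581,0],[0.1293,-0.0581,0],[0.1293,-0.0581,0]]' --rot '[[0,0,0],[0,0,0],[0,0,0],[0,0,0],[0,0,0],[0,0,0],[0,0,0],[0,0,0]]' --hand '[1,1,1,1,1,1,1,1]'

```text
clock: 1.1
position: [0.4652, -0.2635, 0.231]
ee_rot: [-0.0, 0.977, 0.215, -0.0]
contact_force: [0.5, -0.3, -0.6]
width: 0.0856
gripper_force: 0.0
```

Call:
apply_moves --xyz '[[0,0,0],[0,0,0],[0,0,0],[0,0,0],[0,0,0]]' --rot '[[0,0,0.094],[0,0,0.094],[0,0,0.094],[0,0,0.094],[0,0,0]]' --hand '[1,1,1,1,1]'

```text
clock: 1.72
position: [0.4644, -0.2646, 0.2309]
ee_rot: [-0.0, 1.0, 0.021, -0.0]
contact_force: [-0.4, -0.3, -0.7]
width: 0.0852
gripper_force: 0.0
```

```bash
cat >> h.py <<'E'
def tool(s): # pose readout: pos, yaw of tool x, tilt
    M=rot(s["ee_rot"]);return s["position"],np.arctan2(M[1,0],M[0,0]),M
E
python3 - <<'E'
from h import *
from rig import status,get_image
import cv2
s=status.get_state();p,y,M=tool(s);print(s["clock"],p,y,M.round(4))
d=get_image("wrist");cv2.imwrite("pics/w1.png",d["pixels"][:,:,::-1]);print({k:v for k,v in d.items() if k!="pixels"})
E
```

```text
1.725 [ 0.46442846 -0.26463357  0.23089211] 0.04121278259657047 [[ 9.992e-01  4.120e-02 -7.000e-04]
 [ 4.120e-02 -9.992e-01  5.000e-04]
 [-7.000e-04 -5.000e-04 -1.000e+00]]
{'fovy': 60.1965567321447, 'cx': 314.41951201772747, 'cy': 204.52106752218188, 'tool_from_camera': array([[-3.54719488e-04, -9.53563060e-01, -3.01193235e-01,
         7.61906654e-02],
       [ 9.99999569e-01, -5.96519494e-04,  7.10838075e-04,
         4.18516746e-04],
       [-8.57496566e-04, -3.01192853e-01,  9.53562861e-01,
        -1.42572936e-01],
       [ 0.00000000e+00,  0.00000000e+00,  0.00000000e+00,
         1.00000000e+00]])}
```

View pics/w1.png

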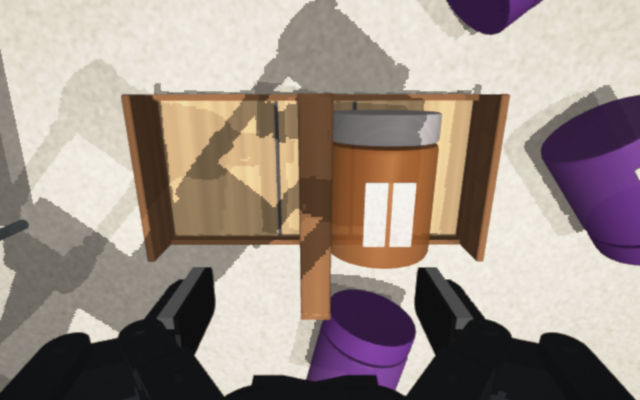

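The wrist camera shows the bar centred between the fingers at columns 300-330. The jar's lid spans about columns 332-441, so I can track the jar in this view. Descend and close.

Call:
apply_moves --xyz '[[0,0,0.0875],[0,0,0.0875],[0,0,0.0875],[0,0,0.0875],[0,0,0],[0,0,0]]' --rot '[[0,0,0],[0,0,0],[0,0,0],[0,0,0],[0,0,0],[0,0,0]]' --hand '[1,1,1,1,1,1]'

```text
clock: 2.52
position: [0.4652, -0.2653, 0.1271]
ee_rot: [0.0, 1.0, 0.02, 0.0]
contact_force: [0.7, -0.1, 0.5]
width: 0.0857
gripper_force: 0.0
```

Call:
apply_moves --xyz '[[0,0,0],[0,0,0],[0,0,0],[0,0,0],[0,0,0],[0,0,0],[0,0,0],[0,0,0]]' --rot '[[0,0,0],[0,0,0],[0,0,0],[0,0,0],[0,0,0],[0,0,0],[0,0,0],[0,0,0]]' --hand '[-1,-1,-1,-1,-1,-1,-1,-1]' --force 80

```text
clock: 3.52
position: [0.4649, -0.2651, 0.1269]
ee_rot: [0.0, 1.0, 0.02, 0.0]
contact_force: [-1.1, 0.8, 5.4]
width: 0.0207
gripper_force: 80.6
```

```bash
python3 - <<'E'
from h import *
from rig import status,get_image
import cv2
s=status.get_state();p,y,M=tool(s);print(s["clock"],p,y,s["width"],s["gripper_force"],s["contact_force"],M[:,2])
d=get_image("wrist");cv2.imwrite("pics/w2.png",d["pixels"][:,:,::-1])
E
```

```text
3.525 [ 0.46489326 -0.26508691  0.12686133] 0.04019557606009474 0.02066828451207221 80.63212752342224 [-1.09017509  0.75963366  5.38325146] [ 6.87225650e-04 -7.96024103e-04 -9.99999447e-01]
```

View pics/w2.png

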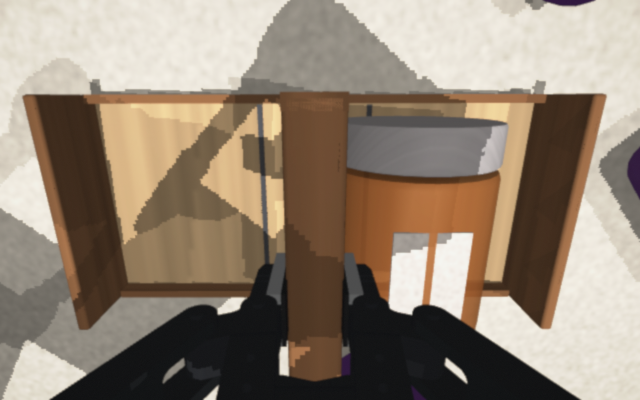

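The bar is gripped, width 20.7 mm at 80 N, at columns 283-348. The lid is clearly visible, with its right edge near column 507. I'll write the jar tracker.

```bash
cat > jar.py <<'E'
from h import *
from rig import status,get_image
import cv2
def jar(d):
    T=d["tool_from_camera"];f=200/np.tan(np.radians(d["fovy"])/2)
    hsv=cv2.cvtColor(d["pixels"],cv2.COLOR_RGB2HSV)
    m=((hsv[...,1]<50)&(hsv[...,2]>50)).astype(np.uint8); m[:125]=0;m[165:]=0;m[:,:115]=0;m[:,535:]=0;m[:,281:350]=0
    m=cv2.morphologyEx(m,cv2.MORPH_OPEN,np.ones((9,9)))
    cols=np.where(m.sum(0)>10)[0]
    if len(cols)<8: return None
    L,Rr=cols.min(),cols.max()+1
    t=np.linspace(0,2*np.pi,90)
    def ext(y): # lid side band, jar centre at tool y=-y
        P=np.vstack([np.c_[np.full(90,x),-y+.05*np.cos(t),.069+.05*np.sin(t)] for x in(.065,.045)])
        c=(P-T[:3,3])@T[:3,:3];u=f*c[:,0]/c[:,2]+d["cx"];return u.min(),u.max()
    ys=np.linspace(-.115,.115,461);E=np.array([ext(y) for y in ys]);out=[]
    if L<278 or L>354: out.append(np.interp(-L,-E[:,0],ys))   # u falls as y grows
    if Rr>354 or Rr<278: out.append(np.interp(-Rr,-E[:,1],ys))
    return (int(L),int(Rr),[round(o*1000,1) for o in out])
def look(n=3):
    for i in range(n):
        s=status.get_state();d=get_image("wrist");print(round(s["clock"],2),jar(d))
    p,y,M=tool(s);print("pos",p.round(4),"yaw",round(y,4),"tilt about tool x (neg = tray -y end up)",round(np.arcsin(M[2,1])*-1,4),"Fz",s["contact_force"].round(1),"w",round(s["width"],4));return d
E
cat > l.py <<'E'
from jar import *
import sys
np.set_printoptions(suppress=True)
d=look(int(sys.argv[1]) if len(sys.argv)>1 else 3);cv2.imwrite("pics/last.png",d["pixels"][:,:,::-1])
E
python3 l.py 1
```

```text
3.58 (350, 507, [np.float64(-58.5)])
pos [ 0.4649 -0.2651  0.1269] yaw 0.0402 tilt about tool x (neg = tray -y end up) -0.0008 Fz [-1.5  0.1  5.4] w 0.021
```

Call:
apply_moves --xyz '[[0,0,-0.01],[0,0,-0.02],[0,0,-0.02],[0,0,-0.02],[0,0,-0.02],[0,0,-0.02],[0,0,-0.015],[0,0,-0.01]]' --rot '[[-0.005,0,0],[-0.005,0,0],[-0.005,0,0],[0,0,0],[0,0,0],[0,0,0],[0,0,0],[0,0,0]]' --hand '[-1,-1,-1,-1,-1,-1,-1,-1]'

```text
clock: 4.62
position: [0.4647, -0.2644, 0.1672]
ee_rot: [0.008, 1.0, 0.02, 0.0]
contact_force: [-0.2, 0.1, -10.1]
width: 0.0209
gripper_force: 78.7
```

```bash
python3 l.py
```

```text
4.62 (350, 509, [np.float64(-59.5)])
4.67 (350, 508, [np.float64(-59.0)])
4.72 (350, 508, [np.float64(-59.0)])
pos [ 0.4648 -0.2645  0.1672] yaw 0.04 tilt about tool x (neg = tray -y end up) -0.0162 Fz [-0.1  0.2 -9.2] w 0.021
```

The jar is holding still in the air. Adding tilt to start the roll.

Call:
apply_moves --xyz '[[0,0,0],[0,0,0],[0,0,0],[0,0,0]]' --rot '[[-0.01,0,0],[-0.01,0,0],[0,0,0],[0,0,0]]' --hand '[-1,-1,-1,-1]'

```text
clock: 5.28
position: [0.4647, -0.2642, 0.1668]
ee_rot: [0.018, 1.0, 0.02, 0.0]
contact_force: [-0.6, -0.2, -8.3]
width: 0.0207
gripper_force: 78.7
```

```bash
python3 l.py
```

```text
5.28 (350, 489, [np.float64(-48.9)])
5.33 (350, 485, [np.float64(-46.7)])
5.38 (350, 479, [np.float64(-43.5)])
pos [ 0.4647 -0.2644  0.1668] yaw 0.0401 tilt about tool x (neg = tray -y end up) -0.0369 Fz [ 0.4  0.  -9.9] w 0.0211
```

Call:
apply_moves --xyz '[[0,0,0],[0,0,0],[0,0,0]]' --rot '[[0.016,0,0],[0.016,0,0],[0,0,0]]' --hand '[-1,-1,-1]'

```text
clock: 5.8
position: [0.4647, -0.265, 0.1668]
ee_rot: [0.002, 1.0, 0.02, 0.0]
contact_force: [0.6, 0.0, -9.5]
width: 0.0205
gripper_force: 78.7
```

```bash
python3 l.py
```

```text
5.8 (256, 423, [np.float64(-16.5), np.float64(-12.9)])
5.85 (250, 417, [np.float64(-13.1), np.float64(-9.6)])
5.9 (244, 412, [np.float64(-9.7), np.float64(-6.8)])
pos [ 0.4646 -0.2647  0.1668] yaw 0.0397 tilt about tool x (neg = tray -y end up) -0.0035 Fz [ 1.1 -0.2 -9.3] w 0.0207
```

Call:
apply_moves --xyz '[[0,0,0],[0,0,0],[0,0,0]]' --rot '[[0.012,0,0],[0.006,0,0],[0,0,0]]' --hand '[-1,-1,-1]'

```text
clock: 6.32
position: [0.4647, -0.2646, 0.1668]
ee_rot: [-0.008, 1.0, 0.02, -0.0]
contact_force: [-0.6, 0.4, -8.5]
width: 0.0209
gripper_force: 78.7
```

```bash
python3 l.py
```

```text
6.33 (211, 378, [np.float64(8.9), np.float64(12.3)])
6.38 (210, 377, [np.float64(9.5), np.float64(12.9)])
6.42 (210, 377, [np.float64(9.5), np.float64(12.9)])
pos [ 0.4646 -0.2644  0.1668] yaw 0.04 tilt about tool x (neg = tray -y end up) 0.0155 Fz [-0.1 -0.7 -9.7] w 0.0206
```

Call:
apply_moves --xyz '[[0,0,0],[0,0,0],[0,0,-0.015],[0,0,-0.04],[0,0,-0.05],[0,0,-0.05],[0,0,-0.04],[0,0,-0.015]]' --rot '[[-0.005,0,0],[-0.005,0,0],[-0.005,0,0],[0,0,0],[0,0,0],[0,0,0],[0,0,0],[0,0,0]]' --hand '[-1,-1,-1,-1,-1,-1,-1,-1]'

```text
clock: 7.48
position: [0.4651, -0.2647, 0.2312]
ee_rot: [0.001, 1.0, 0.02, 0.001]
contact_force: [0.8, 0.0, -8.7]
width: 0.0211
gripper_force: 79.0
```

```bash
python3 l.py
```

```text
7.47 (212, 380, [np.float64(8.3), np.float64(11.2)])
7.53 (212, 379, [np.float64(8.3), np.float64(11.8)])
7.58 (212, 379, [np.float64(8.3), np.float64(11.8)])
pos [ 0.4648 -0.2645  0.2304] yaw 0.04 tilt about tool x (neg = tray -y end up) -0.0007 Fz [ 0.1 -0.4 -9.1] w 0.0207
```

The jar is still, at about +10 mm. First half of the carry, with gentle ramps of about 0.06 m/s².

Call:
apply_moves --xyz '[[0.0002,-0.003,0],[0.0004,-0.006,0],[0.0006,-0.009,0],[0.0008,-0.012,0],[0.001,-0.015,0],[0.0013,-0.018,0],[0.0015,-0.021,0],[0.0017,-0.024,0]]' --rot '[[0,0,0],[0,0,0],[0,0,0],[0,0,0],[0,0,0],[0,0,0],[0,0,0],[0,0,0]]' --hand '[-1,-1,-1,-1,-1,-1,-1,-1]'

```text
clock: 8.62
position: [0.4656, -0.2314, 0.2298]
ee_rot: [0.0, 1.0, 0.02, 0.0]
contact_force: [-0.1, 0.3, -8.4]
width: 0.0205
gripper_force: 79.0
```

Call:
apply_moves --xyz '[[0.0019,-0.027,0],[0.0021,-0.03,0],[0.0023,-0.033,0],[0.0025,-0.036,0],[0.0027,-0.039,0],[0.0029,-0.042,0],[0.0031,-0.045,0],[0.0034,-0.048,0]]' --rot '[[0,0,0],[0,0,0],[0,0,0],[0,0,0],[0,0,0],[0,0,0],[0,0,0],[0,0,0]]' --hand '[-1,-1,-1,-1,-1,-1,-1,-1]'

```text
clock: 9.62
position: [0.4683, -0.1407, 0.2298]
ee_rot: [0.0, 1.0, 0.02, 0.0]
contact_force: [0.0, -0.1, -8.9]
width: 0.021
gripper_force: 79.0
```

Call:
apply_moves --xyz '[[0.0034,-0.048,0],[0.0031,-0.045,0],[0.0029,-0.042,0],[0.0027,-0.039,0],[0.0025,-0.036,0],[0.0023,-0.033,0],[0.0021,-0.03,0],[0.0019,-0.027,0]]' --rot '[[0,0,0],[0,0,0],[0,0,0],[0,0,0],[0,0,0],[0,0,0],[0,0,0],[0,0,0]]' --hand '[-1,-1,-1,-1,-1,-1,-1,-1]'

```text
clock: 10.62
position: [0.4709, -0.051, 0.2298]
ee_rot: [0.0, 1.0, 0.02, -0.0]
contact_force: [0.9, 0.4, -9.5]
width: 0.021
gripper_force: 79.0
```

Call:
apply_moves --xyz '[[0.0017,-0.024,0],[0.0015,-0.021,0],[0.0013,-0.018,0],[0.001,-0.015,0],[0.0008,-0.012,0],[0.0006,-0.009,0],[0.0004,-0.006,0],[0.0002,-0.003,0]]' --rot '[[0,0,0],[0,0,0],[0,0,0],[0,0,0],[0,0,0],[0,0,0],[0,0,0],[0,0,0]]' --hand '[-1,-1,-1,-1,-1,-1,-1,-1]'

```text
clock: 11.62
position: [0.4719, -0.019, 0.2298]
ee_rot: [0.0, 1.0, 0.02, 0.0]
contact_force: [-0.0, -0.0, -8.8]
width: 0.0207
gripper_force: 79.0
```

```bash
python3 l.py
```

```text
11.62 (212, 380, [np.float64(8.3), np.float64(11.2)])
11.68 (212, 380, [np.float64(8.3), np.float64(11.2)])
11.72 (212, 379, [np.float64(8.3), np.float64(11.8)])
pos [ 0.4718 -0.0191  0.2298] yaw 0.0401 tilt about tool x (neg = tray -y end up) -0.0002 Fz [-0.4 -0.9 -9.4] w 0.0207
```

Call:
apply_moves --xyz '[[0.0002,-0.003,0],[0.0004,-0.006,0],[0.0006,-0.009,0],[0.0008,-0.012,0],[0.001,-0.015,0],[0.0013,-0.018,0],[0.0015,-0.021,0],[0.0017,-0.024,0]]' --rot '[[0,0,0],[0,0,0],[0,0,0],[0,0,0],[0,0,0],[0,0,0],[0,0,0],[0,0,0]]' --hand '[-1,-1,-1,-1,-1,-1,-1,-1]'

```text
clock: 12.78
position: [0.4728, 0.0139, 0.2298]
ee_rot: [-0.0, 1.0, 0.02, 0.0]
contact_force: [-0.7, -0.1, -9.0]
width: 0.0208
gripper_force: 79.0
```

Call:
apply_moves --xyz '[[0.0019,-0.027,0],[0.0021,-0.03,0],[0.0023,-0.033,0],[0.0025,-0.036,0],[0.0027,-0.039,0],[0.0029,-0.042,0],[0.0031,-0.045,0],[0.0034,-0.048,0]]' --rot '[[0,0,0],[0,0,0],[0,0,0],[0,0,0],[0,0,0],[0,0,0],[0,0,0],[0,0,0]]' --hand '[-1,-1,-1,-1,-1,-1,-1,-1]'

```text
clock: 13.78
position: [0.4755, 0.1046, 0.2298]
ee_rot: [0.0, 1.0, 0.02, 0.0]
contact_force: [0.8, -0.3, -9.2]
width: 0.0209
gripper_force: 79.0
```

Call:
apply_moves --xyz '[[0.0034,-0.048,0],[0.0031,-0.045,0],[0.0029,-0.042,0],[0.0027,-0.039,0],[0.0025,-0.036,0],[0.0023,-0.033,0],[0.0021,-0.031,0],[0.0021,-0.03,0]]' --rot '[[0,0,0],[0,0,0],[0,0,0],[0,0,0],[0,0,0],[0,0,0],[0,0,0],[0,0,0]]' --hand '[-1,-1,-1,-1,-1,-1,-1,-1]'

```text
clock: 14.78
position: [0.4782, 0.1955, 0.2297]
ee_rot: [0.0, 1.0, 0.02, -0.0]
contact_force: [1.2, -0.7, -9.6]
width: 0.0207
gripper_force: 79.0
```

Call:
apply_moves --xyz '[[0.0021,-0.03,0],[0.0019,-0.027,0],[0.0017,-0.024,0],[0.0015,-0.021,0],[0.0013,-0.018,0],[0.001,-0.015,0],[0.0008,-0.012,0],[0.0006,-0.009,0]]' --rot '[[0,0,0.002],[0,0,0.004],[0,0,0.005],[0,0,0.006],[0,0,0.006],[0,0,0.005],[0,0,0.004],[0,0,0.002]]' --hand '[-1,-1,-1,-1,-1,-1,-1,-1]'

```text
clock: 15.78
position: [0.4801, 0.242, 0.2297]
ee_rot: [0.0, 1.0, 0.002, -0.0]
contact_force: [0.4, -0.1, -9.4]
width: 0.0208
gripper_force: 79.0
```

Call:
apply_moves --xyz '[[0.0004,-0.006,0],[0.0002,-0.003,0],[0,0,0]]' --rot '[[0,0,0],[0,0,0],[0,0,0]]' --hand '[-1,-1,-1]'

```text
clock: 16.15
position: [0.4803, 0.2445, 0.2298]
ee_rot: [0.0, 1.0, 0.002, 0.0]
contact_force: [0.5, -0.0, -9.3]
width: 0.0204
gripper_force: 79.0
```

```bash
python3 l.py; python3 - <<'E'
from rig import get_image
import cv2
cv2.imwrite("pics/top2.png",get_image("top")["pixels"][:,:,::-1])
E
```

```text
16.15 (212, 379, [np.float64(8.3), np.float64(11.7)])
16.2 (212, 379, [np.float64(8.3), np.float64(11.7)])
16.25 (212, 379, [np.float64(8.3), np.float64(11.7)])
pos [0.4802 0.2444 0.2297] yaw 0.0044 tilt about tool x (neg = tray -y end up) -0.0003 Fz [ 0.2  0.4 -9.7] w 0.0207
```

View pics/top2.png

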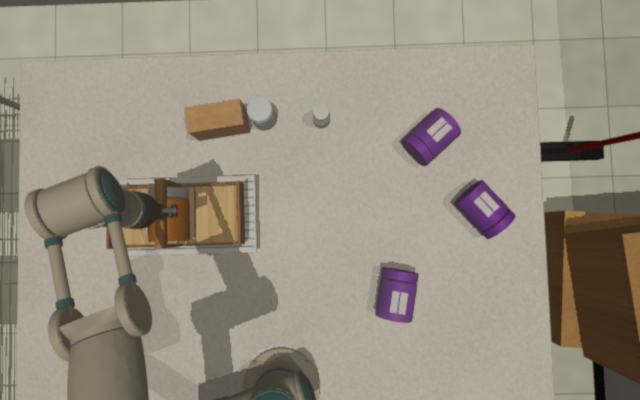

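View pics/last.png

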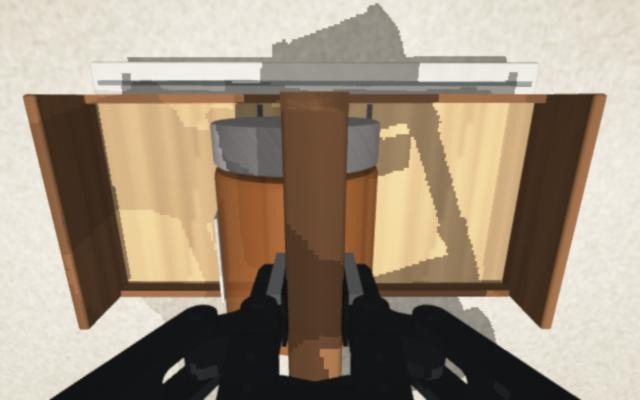

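The tray is centred over the riser: riser edges at columns 92 and 538, midpoint 315. The jar is between the lines, lid at columns 212-379. Holding for 4 s.

Call:
apply_moves --xyz '[[0,0,0],[0,0,0],[0,0,0],[0,0,0],[0,0,0],[0,0,0],[0,0,0],[0,0,0]]' --rot '[[0,0,0],[0,0,0],[0,0,0],[0,0,0],[0,0,0],[0,0,0],[0,0,0],[0,0,0]]' --hand '[-1,-1,-1,-1,-1,-1,-1,-1]'

```text
clock: 17.35
position: [0.4803, 0.2446, 0.2298]
ee_rot: [0.0, 1.0, 0.002, 0.0]
contact_force: [0.3, -0.1, -9.5]
width: 0.0208
gripper_force: 79.0
```

Call:
apply_moves --xyz '[[0,0,0],[0,0,0],[0,0,0],[0,0,0],[0,0,0],[0,0,0],[0,0,0],[0,0,0]]' --rot '[[0,0,0],[0,0,0],[0,0,0],[0,0,0],[0,0,0],[0,0,0],[0,0,0],[0,0,0]]' --hand '[-1,-1,-1,-1,-1,-1,-1,-1]'

```text
clock: 18.35
position: [0.4802, 0.2445, 0.2298]
ee_rot: [0.0, 1.0, 0.002, 0.0]
contact_force: [-0.9, 0.8, -9.7]
width: 0.0206
gripper_force: 79.0
```

Call:
apply_moves --xyz '[[0,0,0],[0,0,0],[0,0,0],[0,0,0],[0,0,0],[0,0,0],[0,0,0],[0,0,0]]' --rot '[[0,0,0],[0,0,0],[0,0,0],[0,0,0],[0,0,0],[0,0,0],[0,0,0],[0,0,0]]' --hand '[-1,-1,-1,-1,-1,-1,-1,-1]'

```text
clock: 19.35
position: [0.4802, 0.2446, 0.2298]
ee_rot: [0.0, 1.0, 0.002, 0.0]
contact_force: [0.5, 0.5, -9.2]
width: 0.0209
gripper_force: 79.0
```

Call:
apply_moves --xyz '[[0,0,0.01],[0,0,0.02],[0,0,0.025],[0,0,0.025],[0,0,0.02],[0,0,0.015],[0,0,0.01],[0,0,0.005]]' --rot '[[0,0,0],[0,0,0],[0,0,0],[0,0,0],[0,0,0],[0,0,0],[0,0,0],[0,0,0]]' --hand '[-1,-1,-1,-1,-1,-1,-1,-1]'

```text
clock: 20.35
position: [0.4803, 0.2445, 0.1907]
ee_rot: [0.0, 1.0, 0.002, 0.0]
contact_force: [-0.3, 0.5, -10.2]
width: 0.0209
gripper_force: 79.1
```

```bash
python3 l.py
```

```text
20.35 (212, 379, [np.float64(8.3), np.float64(11.7)])
20.4 (212, 379, [np.float64(8.3), np.float64(11.7)])
20.45 (212, 379, [np.float64(8.3), np.float64(11.7)])
pos [0.4802 0.2445 0.1907] yaw 0.0044 tilt about tool x (neg = tray -y end up) -0.0001 Fz [ 0.6  0.3 -9. ] w 0.0209
```

Call:
apply_moves --xyz '[[0,0,0.002],[0,0,0.002],[0,0,0.002],[0,0,0.0015],[0,0,0.0015],[0,0,0.0015],[0,0,0.0015],[0,0,0.001]]' --rot '[[0,0,0],[0,0,0],[0,0,0],[0,0,0],[0,0,0],[0,0,0],[0,0,0],[0,0,0]]' --hand '[-1,-1,-1,-1,-1,-1,-1,-1]'

```text
clock: 21.5
position: [0.4802, 0.2445, 0.1869]
ee_rot: [0.0, 1.0, 0.002, -0.0]
contact_force: [-0.2, -0.8, -7.7]
width: 0.0211
gripper_force: 79.1
```

```bash
python3 l.py
```

```text
21.5 (212, 379, [np.float64(8.3), np.float64(11.7)])
21.55 (212, 379, [np.float64(8.3), np.float64(11.7)])
21.6 (212, 379, [np.float64(8.3), np.float64(11.7)])
pos [0.4802 0.2445 0.1869] yaw 0.0044 tilt about tool x (neg = tray -y end up) -0.0001 Fz [-0.4  0.2 -8.9] w 0.0205
```

Contact is just starting, so I'll go down in 0.3 mm steps.

Call:
apply_moves --xyz '[[0,0,0.001],[0,0,0.001],[0,0,0.001],[0,0,0]]' --rot '[[0,0,0],[0,0,0],[0,0,0],[0,0,0]]' --hand '[-1,-1,-1,-1]'

```text
clock: 22.15
position: [0.4802, 0.2445, 0.1869]
ee_rot: [-0.0, 1.0, 0.002, 0.0]
contact_force: [-3.8, -1.1, 2.4]
width: 0.0211
gripper_force: 80.2
```

```bash
python3 l.py
```

```text
22.15 (212, 379, [np.float64(8.3), np.float64(11.7)])
22.2 (212, 379, [np.float64(8.3), np.float64(11.7)])
22.25 (212, 379, [np.float64(8.3), np.float64(11.7)])
pos [0.4802 0.2445 0.1869] yaw 0.0045 tilt about tool x (neg = tray -y end up) 0.0001 Fz [-3.5 -1.1  3.7] w 0.0204
```

Call:
apply_moves --xyz '[[0,0,0],[0,0,0],[0,0,0],[0,0,0],[0,0,0],[0,0,0]]' --rot '[[0,0,0],[0,0,0],[0,0,0],[0,0,0],[0,0,0],[0,0,0]]' --hand '[-0.45,-0.4,-0.3,0,0.3,0.3]'

```text
clock: 23.05
position: [0.4803, 0.2445, 0.1859]
ee_rot: [0.0, 1.0, 0.002, 0.0]
contact_force: [-0.0, -0.7, 0.2]
width: 0.0554
gripper_force: 0.0
```

```bash
python3 l.py
```

```text
23.05 (211, 379, [np.float64(8.9), np.float64(11.7)])
23.1 (211, 379, [np.float64(8.9), np.float64(11.7)])
23.15 (211, 379, [np.float64(8.9), np.float64(11.7)])
pos [0.4803 0.2445 0.1859] yaw 0.0045 tilt about tool x (neg = tray -y end up) -0.0001 Fz [-0.5 -0.9  0.1] w 0.0558
```

Released with no contact. Rising straight up.

Call:
apply_moves --xyz '[[0,0,-0.03],[0,0,-0.06],[0,0,-0.08],[0,0,-0.08],[0,0,-0.08],[0,0,-0.05],[0,0,0],[0,0,0]]' --rot '[[0,0,0],[0,0,0],[0,0,0],[0,0,0],[0,0,0],[0,0,0],[0,0,0],[0,0,0]]' --hand '[0.3,0.3,0.3,0.3,0.3,0.3,0.3,0.3]'

```text
clock: 24.2
position: [0.4798, 0.2444, 0.2991]
ee_rot: [0.0, 1.0, 0.002, -0.001]
contact_force: [-0.4, 0.9, 0.2]
width: 0.0551
gripper_force: 0.0
```

```bash
python3 l.py 1
```

```text
24.2 (115, 535, [np.float64(60.8), np.float64(-73.2)])
pos [0.4798 0.2444 0.2991] yaw 0.0044 tilt about tool x (neg = tray -y end up) -0.0006 Fz [-0.4  0.9  0.2] w 0.0551
```

View pics/last.png

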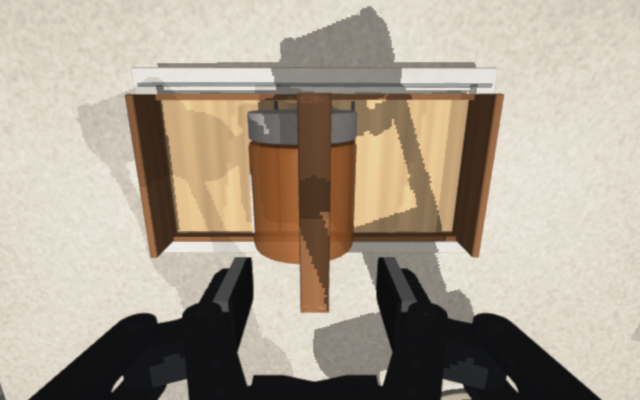

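The tray sits centred on the riser, with riser edges at columns 133 and 496. The jar lies near the middle, lid at columns 248-356, and the gripper is clear. The tracker reading in this frame is invalid because the geometry no longer matches. Handing in.

```bash
python3 -c "
from rig import job;print(job.sign_off())"
```

```text
the job is handed in; nothing more can be done
None
```

The job is handed in at about 24 s: the tray is set down square on the middle of the riser, the jar is at rest about 10 mm from the tray's middle after a hold of about 3 s in the air, and the gripper is clear; sign-off gave no verdict.

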